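# Let the clementines out of their dispenser

## Robot

A 6-joint arm with a two-finger parallel gripper is mounted at the origin on the work surface. World frame = base frame: x ahead of the robot, y to its left, z up, the work surface at z = 0. Lengths are in mm, angles in rad, forces in N, time in s.
With the tool pointing down it reaches from about 250 to 725 mm from the base axis. Payload 9.7 kg.
Tool frame: the origin (TCP) lies at the very end of the fingers, on their centre line; the grasp point (between the pads) lies 19 mm behind it; z points along the fingers, y is the direction in which the jaws open and shut (so a half turn about z gives the same grasp; the last joint's range is limited). The gripper opens to 85 mm and grips with 20 to 120 N. Pads are 22 mm wide; open, the fingers measure 114 mm over their backs; the gripper's body (76 mm by 85 mm) begins 54 mm behind the grasp point. The pads swing forward as they close: fully open they stand 13 mm farther back than shut.
Start: joints at [-1.342, 0.087, 0.176, 1.66, 0, 1.571], TCP at [124.742, -535.664, 198.584] pointing down, gripper open.
Joint ranges: [-3.13, 3.13], [-0.85, 1.81], [-1.15, 1.24], [-2.2, 2.28], [-1.44, 1.52], [-3.14, 3.14]. Speed limits (rad/s): [2.22, 2.22, 2.57, 3.14, 3.14, 3.14].

## Interface

Orientations are given as a 3x3 rotation matrix whose columns are the frame's x, y, z axes.
In Python, from cell import env gives the robot as it stands. The module is installed in compiled form; this text tells all that it offers. Calls block until the motion is done:
- env.move_ptp(position, orientation): joint-space move of the TCP to a pose.
- env.movel(position, rot=None, rate=150): straight line of the TCP; rot=None keeps the orientation; rate is the mean speed in mm/s.
- env.move_j(angles): joint-space move.
- env.ungrasp() and env.grab(): open the fingers fully, or close them until they stop; the grip force is fixed at half the most.
- env.hold(seconds).
- env.ik(position, orientation): joint angles nearest the present ones, or None.
- env.get_image(name): name is "side" or "top" or "wrist"; returns the picture (384x512x3 uint8, red, green, blue); there is no depth.
- env.camera_model(name): a dict with "camera_matrix" (3x3 intrinsics, pixels), "dist_coeffs" ([k1, k2, p1, p2, k3] as OpenCV has them; the pictures are not rectified), "eye" and "orientation" of the camera in the world; the wrist camera has in their place "T_tool_cam" (4x4, takes a point from camera to tool coordinates, whose origin is the TCP and whose axes are the flange's). Camera axes: x right, y up, looking along -z (the intrinsics and any distortion apply to the point x, -y, -z); pixel columns grow to the right and rows downward; lengths in mm; the calibration is good to about 2 mm. A picture is of the moment at which its call begins: read the wrist's pose just before it. camera_model takes no time and is no camera call.
A pose or a line that the arm cannot do raises env.IKError and nothing moves.
- env.close_job(): hands the job in, once; it reports no verdict.
Readings, each from a call of its own:
- env.read_clock(): time.
- env.read_qpos(): joint angles.
- env.read_dq(): joint speeds.
- env.read_joint_efforts(): joint torques, N m.
- env.read_ee_pos(): TCP position.
- env.read_tcp_rot(): TCP orientation.
- env.read_force(): force on the tool from outside, world axes, zero at the start.
- env.read_ft_torque(): the same for the moment, N m.
- env.read_width(): finger opening in mm.
Only numpy, scipy, OpenCV 4.12 (cv2) and the standard library are available. Lean on these libraries where they do the work, as an engineer would, in place of code of your own. Each camera call takes 0.05 s, during which the arm holds its last target.

## Task

Let both clementines out for the juice: with the fingertips press the red paddle of the dispenser that holds the clementines all the way down, keep it down until both have rolled under the lifted gate and come to rest in the tray at its foot, then let the paddle come back up so that the gate shuts. Do not touch the fruit or the gate itself and pick nothing up; leave the lime dispenser shut and everything else where it stands.

Things in the scene. Friction and masses are not known exactly. Their poses are not given: they have to be found in the camera images.
- dispenser_clem: fruit dispenser holding the clementines: plywood chute on a dark 335 x 135 mm base, fixed. Origin on the worktop; x points down the chute (away from the robot, yaw within 0.32 rad), z up. Chute 66 mm wide inside, centred on y = 0, sloping 9 degrees from x = -100 (floor 58 mm high) to x = 75 (30 mm high); then the tray, x 76 to 200, y -45 to 45, floor 10 and rim 55 mm high
- lever_clem (a joint): red rocking lever beside the clementine chute, rad: 0 = at rest, gate shut; 0.40 = paddle fully down on its stop, gate lifted about 65 mm (fruit passes from about 0.30). Pivot at x -110, y 59, z 125 mm of the dispenser, between steel posts 140 mm tall. Full press takes about 4 N at the paddle; a spring returns it within 1 s when let go
- paddle_clem (a point): centre of the top face of the clementine dispenser's red paddle (42 mm along the lever, 36 across, 8 thick, free below), at x -206, y 59 mm of the dispenser, 98 mm from the pivot. At rest about 155 mm above the worktop, near edge tilted up 0.2 rad; fully down about 39 mm lower, near edge tilted down 0.2 rad, moved under 5 mm sideways
- clementine_1: orange clementine, a ball of 56 mm diameter, about 85 g, origin at its centre; leans on the gate in the chute: an aluminium plate 58 mm wide, 85 mm high, 5 mm thick at x = 45 mm of the dispenser, hung from a red cross bar (125 mm above the worktop) at the lever's far end; plate and bar are the gate, not to be touched
- clementine_2: orange clementine, a ball of 56 mm diameter, about 85 g, origin at its centre; lies in the chute behind clementine_1
- dispenser_lime: the identical dispenser, beside it on the left or the right, that holds the two green limes (same sizes and frame as dispenser_clem); to stay shut
- lever_lime (a joint): rocking lever of the lime dispenser, rad: 0 = gate shut, 0.40 = fully pressed; to be left alone
- paddle_lime (a point): centre of the top face of the lime dispenser's red paddle (same sizes); to be left alone
- lime_1: green lime, a ball of 50 mm diameter, origin at its centre; in the chute of the lime dispenser
- lime_2: green lime, a ball of 50 mm diameter, origin at its centre; in the chute of the lime dispenser
- shaker: white salt shaker, 38 mm diameter, 85 mm tall; origin at the centre of its underside; a bystander
- mug: blue mug, 80 mm diameter, 90 mm tall; origin at the centre of its underside; a bystander
- jar: amber glass jar with wooden cap, 80 mm diameter, 120 mm tall; origin at the centre of its underside; a bystander
- soap: blue washing-up bottle, 60 mm diameter, 190 mm tall; origin at the centre of its underside; a bystander
- bowl: white bowl, 120 mm diameter, 50 mm tall; origin at the centre of its underside; a bystander
- spoon: wooden spoon lying flat, 240 mm long; a bystander
Mind the look-alikes: they are no part of the job. What is shaped like the lime_1 but blue is not meant.

How it is judged:
By the outcome, as a careful person would: the job done as asked, in the order asked, and still so for the second after the job is handed in, with the robot touching nothing.
It also fails if it takes over 35 s, if anything falls off the work surface, if the arm or the gripper's body presses on something with over 40 N, if the wrist force passes 120 N, or if a joint passes its speed limit or range.

## Working session

There is one attempt and no reset: what is moved stays moved. The work goes in short steps, each a Python script; the robot and the scene stay as the last script left them, time stands still between calls to the robot, and variables do not carry over. Pictures are saved under pics/ and viewed, and the job is handed in when it is done.

```bash
mkdir -p pics
python3 - <<'E'
from cell import env
import cv2,numpy as np
for n in ("side","top","wrist"):
    im=env.get_image(n); cv2.imwrite(f"pics/{n}0.png",im[:,:,::-1])
    m=env.camera_model(n); print(n,{k:np.round(v,3).tolist() for k,v in m.items()})
print(env.read_clock(),env.read_ee_pos(),env.read_tcp_rot(),env.read_width())
E
```

```text
side {'camera_matrix': [[378.903, 0.0, 256.618], [0.0, 378.903, 194.886], [0.0, 0.0, 1.0]], 'dist_coeffs': [0.005, 0.0, 0.0, 0.0, 0.0], 'eye': [165.089, -571.332, 1013.512], 'orientation': [[0.811, 0.448, -0.375], [-0.585, 0.637, -0.502], [0.014, 0.627, 0.779]]}
top {'camera_matrix': [[415.544, 0.0, 256.799], [0.0, 415.544, 189.402], [0.0, 0.0, 1.0]], 'dist_coeffs': [-0.014, 0.0, 0.0, 0.0, 0.0], 'eye': [241.519, 29.416, 1716.393], 'orientation': [[0.005, 0.979, -0.203], [-1.0, 0.004, -0.004], [-0.003, 0.203, 0.979]]}
wrist {'camera_matrix': [[302.477, 0.0, 249.561], [0.0, 302.477, 188.679], [0.0, 0.0, 1.0]], 'dist_coeffs': [-0.003, 0.0, 0.0, 0.0, 0.0], 'T_tool_cam': [[-0.0, 0.954, 0.3, 75.612], [1.0, 0.0, 0.0, -0.138], [0.0, 0.3, -0.954, -175.843], [0.0, 0.0, 0.0, 1.0]]}
0.15 [ 124.69300393 -535.47739186  198.07187503] [[ 9.73935126e-01  2.26826621e-01 -2.33463895e-04]
 [ 2.26826741e-01 -9.73934670e-01  9.42862812e-04]
 [-1.35121954e-05 -9.71243066e-04 -9.99999528e-01]] 85.42530867848393
```

View pics/side0.png

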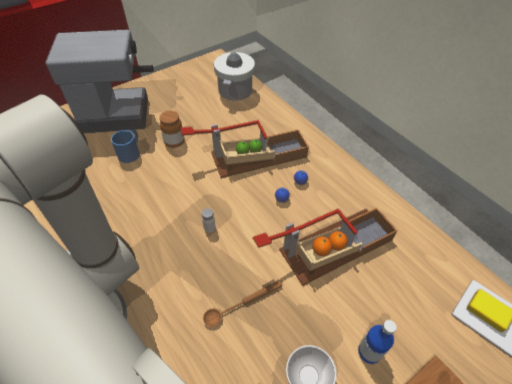

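View pics/top0.png

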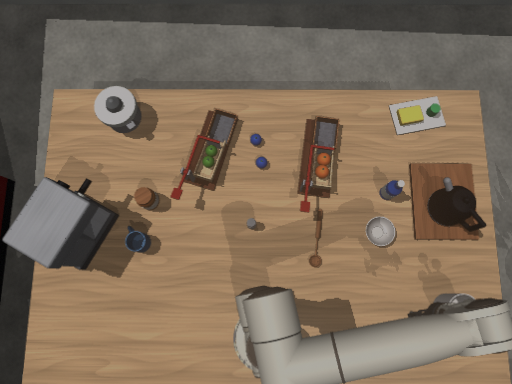

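The side view shows the clementine dispenser's paddle at about (262,240) and the fruit at (322,245) and (338,240). In the top view the paddle is at (305,207). The limes are to the left. Next I'll measure by colour masks and triangulation.

```bash
cat > h.py <<'E'
import numpy as np,cv2
from cell import env
def ray(cam,uv,T=None):
    m=env.camera_model(cam)
    p=cv2.undistortPoints(np.array([[uv]],float),np.array(m["camera_matrix"]),np.array(m["dist_coeffs"]))[0,0]
    d=np.array([p[0],-p[1],-1.]);
    if cam=="wrist":
        R,t=T; M=np.array(m["T_tool_cam"]); o=R@M[:3,3]+t; d=R@M[:3,:3]@d
    else: o=np.array(m["eye"]); d=np.array(m["orientation"])@d
    return o,d/np.linalg.norm(d)
def onz(cam,uv,z,T=None):
    o,d=ray(cam,uv,T); return o+d*(z-o[2])/d[2]
def tri(rs):
    A=sum(np.eye(3)-np.outer(d,d) for o,d in rs); b=sum((np.eye(3)-np.outer(d,d))@o for o,d in rs)
    x=np.linalg.solve(A,b); return x,[np.linalg.norm((np.eye(3)-np.outer(d,d))@(x-o)) for o,d in rs]
def hsv(im): return cv2.cvtColor(im,cv2.COLOR_RGB2HSV)
def red(im):
    h=hsv(im); return (((h[...,0]<6)|(h[...,0]>172))&(h[...,1]>150)&(h[...,2]>60)).astype(np.uint8)
def orange(im):
    h=hsv(im); return ((h[...,0]>=6)&(h[...,0]<14)&(h[...,1]>190)&(h[...,2]>150)).astype(np.uint8)
E
python3 - <<'E'
from h import *
im={n:cv2.imread(f"pics/{n}0.png")[:,:,::-1].copy() for n in("side","top")}
for n,(x0,y0,x1,y1) in {"side":(240,190,400,290),"top":(285,105,350,220)}.items():
    c=im[n][y0:y1,x0:x1]
    for nm,f in(("red",red),("orange",orange)):
        m=f(c); k,l,s,ce=cv2.connectedComponentsWithStats(m)
        print(n,nm,[(s[i].tolist(),np.round(ce[i]+[x0,y0],1).tolist()) for i in range(1,k) if s[i,4]>8])
    v=cv2.resize(np.hstack([c,red(c)[...,None].repeat(3,2)*255,]),None,fx=2.4 if n=="side" else 5,fy=2.4 if n=="side" else 5,interpolation=cv2.INTER_NEAREST)
    cv2.imwrite(f"pics/{n}_z.png",v[:,:,::-1])
E
```

```text
side red [([14, 19, 103, 38, 436], [298.2, 229.3])]
side orange [([73, 42, 34, 20, 274], [329.2, 242.5])]
top red [([16, 40, 33, 67, 270], [309.6, 178.8])]
top orange []
```

Run:
```python
from h import *
a=cv2.imread("pics/side_z.png");b=cv2.imread("pics/top_z.png");print(a.shape,b.shape)
```

```text
(240, 768, 3) (575, 650, 3)
```

View pics/side_z.png

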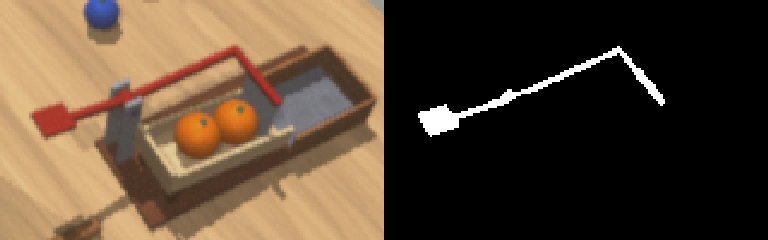

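View pics/top_z.png

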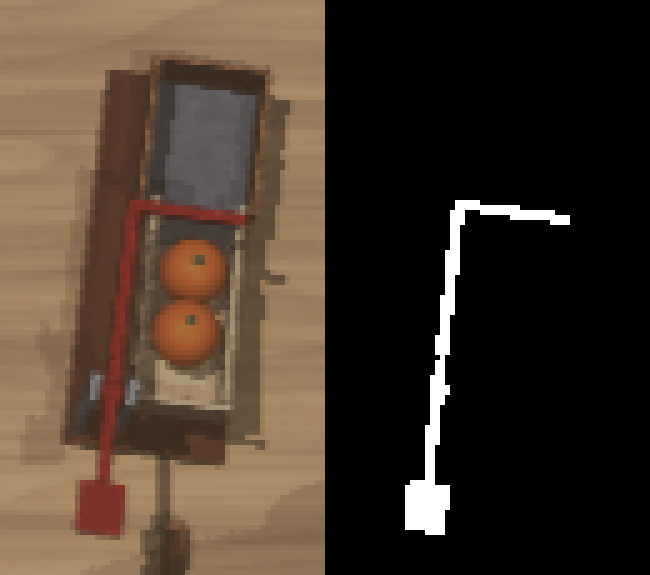

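The crops show the lever cleanly: the paddle square is at its near end, and the cross bar is over the gate. The gate is shut and both fruit lie behind it. Next I'll triangulate the paddle, the lever corner and the clementines.

Run:
```python
from h import *
im={n:cv2.imread(f"pics/{n}0.png")[:,:,::-1].copy() for n in("side","top")}
def pad(n,box,k):
    x0,y0,x1,y1=box; m=red(im[n][y0:y1,x0:x1]); m=cv2.morphologyEx(m,cv2.MORPH_OPEN,np.ones((k,k),np.uint8))
    c,l,s,ce=cv2.connectedComponentsWithStats(m); i=1+np.argmax(s[1:,4]); print(n,s[i],ce[i]+[x0,y0]); return ce[i]+[x0,y0]
ps=pad("side",(240,190,400,290),6);pt=pad("top",(285,105,350,220),6)
P,e=tri([ray("side",ps),ray("top",pt)]);print("paddle",P.round(1),np.round(e,1), "top@155",onz("top",pt,155).round(1),"side@155",onz("side",ps,155).round(1))
# lever line centreline points: rest height along lever = paddle z155.. pivot 125.. corner ~125
# lever corner
for s,t,nm in(((337.5,211),(312,146.5),"corner"),((356,231.5),(333.5,149),"barend"),((322.4,246),(322.3,171.6),"clem2"),((339,240.5),(323.8,158.9),"clem1")):
    X,e=tri([ray("side",s),ray("top",t)]);print(nm,X.round(1),np.round(e,1))
# base corner/tray ends etc. 
C,_=tri([ray("side",(337.5,211)),ray("top",(312,146.5))])
d=C-P;yaw=np.arctan2(d[1],d[0]);print("yaw lever",yaw, "len",np.hypot(*d[:2]), "(expect ~251)")
R=np.array([[np.cos(yaw),-np.sin(yaw)],[np.sin(yaw),np.cos(yaw)]])
O=P[:2]-R@[-206,59];print("origin",O,"reach paddle",np.hypot(*P[:2]))
for s,t in(((322.4,246),(322.3,171.6)),((339,240.5),(323.8,158.9))):
    X,_=tri([ray("side",s),ray("top",t)]);print("local",(R.T@(X[:2]-O)).round(1),X[2].round(1))
```

```text
side [ 17  46  15  10 131] [263.64885496 240.53435115]
top [17 98  8  9 72] [305.5 207. ]
paddle [ 502.1 -151.3  149.2] [3.4 3.4] top@155 [ 497.9 -149.4  155. ] side@155 [ 503.2 -155.   155. ]
corner [ 748.7 -184.   126.3] [1.5 1.5]
barend [ 736.8 -268.4  133.5] [1.8 1.8]
clem2 [ 657.6 -229.7   79.6] [1.7 1.7]
clem1 [ 715.  -239.6   68.6] [2.5 2.5]
yaw lever -0.13167150010099624 len 248.75380876913357 (expect ~251)
origin [ 698.57535373 -236.83816367] reach paddle 524.4060455515255
local [-41.5   1.7] 79.6
local [16.6 -0.5] 68.6
```

The points fit the drawing: lever length 249 mm (251 expected), corner at z 126, and clementines at local y ≈ 0 and x 16.6. I'll rise, close the fingers, go above the paddle and refine its position with the wrist camera.

Run:
```python
from h import *
print("soap",onz("top",(393,188),150).round(0),"bowl",onz("top",(380,232),40).round(0))
yaw=-0.13; R=np.array([[np.cos(yaw),np.sin(yaw),0],[np.sin(yaw),-np.cos(yaw),0],[0,0,-1.]])
for z in(330,):
  print(env.ik([501,-152,z],R))
p=env.read_ee_pos()
env.movel([p[0],p[1],330],rate=250)
env.move_ptp([501,-152,330],R)
env.grab()
env.hold(.1)
T=(np.array(env.read_tcp_rot()),np.array(env.read_ee_pos()))
im=env.get_image("wrist");cv2.imwrite("pics/wrist1.png",im[:,:,::-1]); np.savez("w1.npz",R=T[0],t=T[1])
t=env.get_image("top");cv2.imwrite("pics/top1.png",t[:,:,::-1])
print(T[1].round(1),env.read_clock(),env.read_width(),env.read_force())
m=cv2.morphologyEx(red(im),cv2.MORPH_OPEN,np.ones((12,12),np.uint8))
c,l,s,ce=cv2.connectedComponentsWithStats(m)
for i in range(1,c): print(s[i],ce[i],onz("wrist",ce[i],155,T).round(1))
```

```text
soap [ 574. -489.  150.] bowl [ 416. -461.   40.]
[-0.29456692  0.11922003  0.47570411  1.92728041  0.          2.97702573]
[ 501. -152.  330.] 3.7333 0.06167018342306139 [ 0.64192814 -0.43327876  0.39840455]
[240  70  14  16 222] [246.44144144  77.43693694] [ 593.2 -160.7  155. ]
[ 231  146   30   34 1002] [245.76047904 162.37225549] [ 499.6 -147.3  155. ]
```

View pics/wrist1.png

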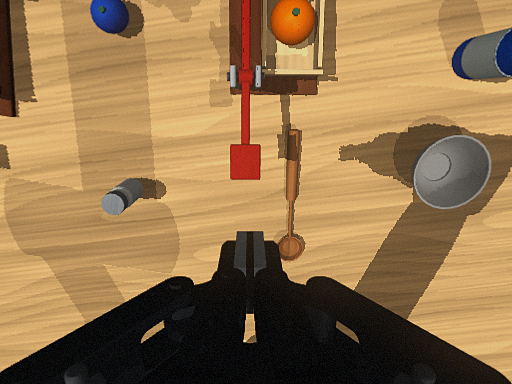

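The wrist view shows the paddle at px (246,162), 30 px across, aligned with the tool and with clear space around it; the spoon and bowl are well off. It gives (499.6, -147.3), and the top view gives (497.9, -149.4), so I'll aim at (499.3, -148.5). Next I'll press, watching the force.

```bash
python3 - <<'E'
from h import *
x,y=499.3,-148.5
env.movel([x,y,172],rate=200); f0=np.array(env.read_force()); print(f0.round(2))
env.movel([x,y,150],rate=60);print(env.read_ee_pos()[2],(env.read_force()-f0).round(1))
env.movel([x,y,126],rate=60);print(env.read_ee_pos()[2],(env.read_force()-f0).round(1))
z=126
while z>112:
    z-=2; env.movel([x,y,z],rate=40); F=(np.array(env.read_force())-f0); print(z,np.round(env.read_ee_pos(),1),F.round(1))
    if F[2]>10: break
for n in("side","wrist"):
    cv2.imwrite(f"pics/{n}2.png",env.get_image(n)[:,:,::-1])
print(env.read_clock())
E
python3 -c "
import cv2
a=cv2.imread('pics/side2.png')[170:310,220:420];cv2.imwrite('pics/side2z.png',cv2.resize(a,None,fx=3,fy=3))"
```

```text
[-0.06  0.21 -0.51]
149.73558970181702 [ 0.6 -0.3  1.1]
125.7985703986938 [ 0.5 -0.9  1.1]
124 [ 499.4 -148.5  124.1] [ 0.  -0.5  1.1]
122 [ 499.3 -148.5  122.1] [-0.3  0.   1. ]
120 [ 499.3 -148.5  119.9] [-1.  -0.3  1.6]
118 [ 499.3 -148.5  117.8] [-0.3  0.2  1.5]
116 [ 499.3 -148.5  115.8] [ 0.2 -0.9  1. ]
114 [ 499.3 -148.5  113.8] [-0.3 -0.4  2.5]
112 [ 499.3 -148.5  111.8] [-0.2 -0.5  1.4]
7.5917
```

View pics/side2z.png

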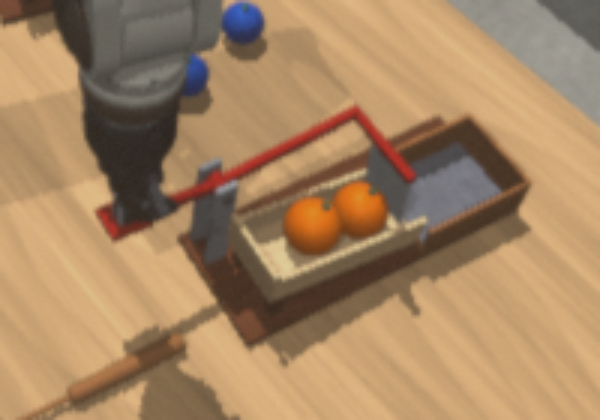

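View pics/wrist2.png

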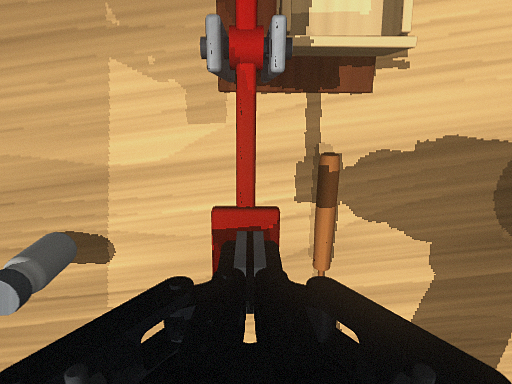

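The fingers are on the paddle in both views, but the lever is only partly down: the corner rose about 5 px of the roughly 16 a full press should give. The TCP already reads 112, so I'll check the numbers and zoom before pressing further.

Run:
```python
from h import *
im=cv2.imread("pics/wrist2.png")
cv2.imwrite("pics/wrist2z.png",cv2.resize(im[190:340,150:350],None,fx=4,fy=4,interpolation=cv2.INTER_CUBIC))
s=cv2.imread("pics/side2.png")
cv2.imwrite("pics/side2zz.png",cv2.resize(s[170:260,225:325],None,fx=6.4,fy=6.4,interpolation=cv2.INTER_CUBIC))
m=env.camera_model("wrist");M=np.array(m["T_tool_cam"])
for p in((0,0,0),(11,0,0),(-11,0,0),(0,0,-30),(11,0,-30)):
    c=np.linalg.inv(M)@[*p,1];c=c[:3]*[1,-1,-1];uv=np.array(m["camera_matrix"])@(c/c[2]);print(p,uv[:2].round(0))
print(env.read_ee_pos(),env.read_force(),env.read_joint_efforts().round(1), env.read_width())
m=env.camera_model("side")
for z in(112,130,145): 
    c=np.array(m["orientation"]).T@(np.array([499.3,-148.5,z])-m["eye"])*[1,-1,-1];print(z,(np.array(m["camera_matrix"])@(c/c[2]))[:2].round(1))
```

```text
(0, 0, 0) [249. 220.]
(11, 0, 0) [249. 203.]
(-11, 0, 0) [249. 235.]
(0, 0, -30) [249. 242.]
(11, 0, -30) [249. 223.]
[ 499.31310243 -148.47260823  111.87607772] [-0.68650289 -0.2838661   0.30007786] [  0.1 -46.9  46.9  -0.2   0.    0. ] -0.28421977318270875
112 [260.7 247.9]
130 [260.8 244.5]
145 [260.9 241.5]
```

View pics/wrist2z.png

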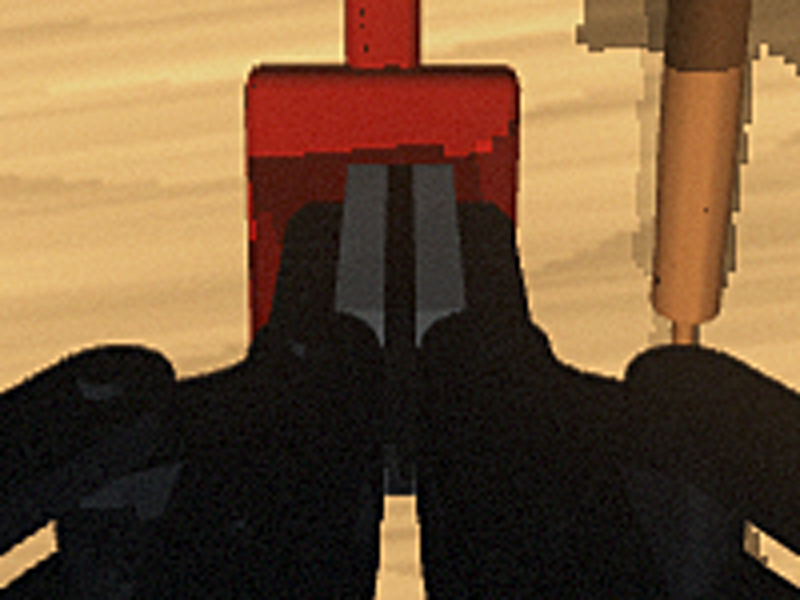

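View pics/side2zz.png

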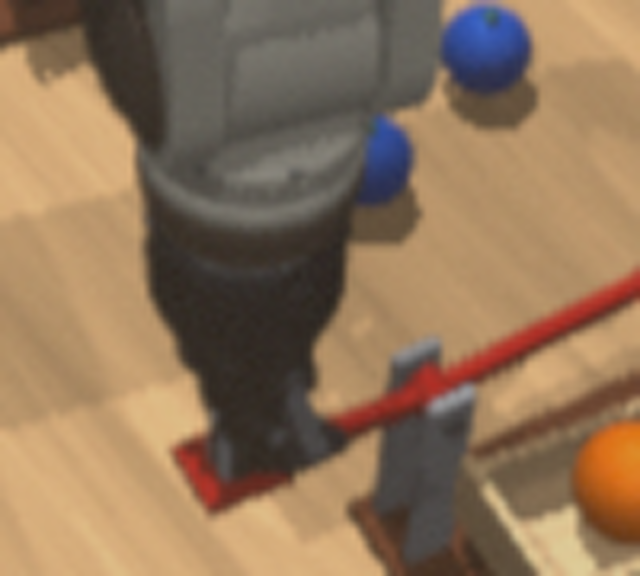

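The fingertips do rest on the paddle, whose centre now projects to z ≈ 135 in the side view. So the closed tips sit about 23 mm behind the nominal TCP. The force is still spring-like, so I'll continue in small steps until I feel the stop.

Run:
```python
from h import *
x,y=499.3,-148.5; z=111.8
def F(): return np.mean([env.read_force()[2] for _ in range(5)])
env.movel([x,y,102],rate=60); z=102; print(F(),env.read_clock())
while z>82:
    z-=1; env.movel([x,y,z],rate=40); f=F(); print(z,round(env.read_ee_pos()[2],1),round(f,1))
    if f>9: break
print(env.read_clock())
cv2.imwrite("pics/side3.png",env.get_image("side")[:,:,::-1])
print(env.read_clock(),env.read_force())
a=cv2.imread('pics/side3.png')[170:310,220:420];cv2.imwrite('pics/side3z.png',cv2.resize(a,None,fx=3,fy=3))
```

```text
-0.7207449910299334 7.9083
101 101.0 0.2
100 100.3 2.6
99 99.1 3.3
98 98.0 3.5
97 96.8 1.8
96 95.8 1.7
95 94.8 1.4
94 93.8 1.4
93 93.0 3.7
92 92.0 2.9
91 90.9 4.7
90 90.0 2.8
89 88.9 4.2
88 88.0 4.2
87 87.0 3.8
86 86.0 3.8
85 85.0 3.4
84 84.1 4.4
83 83.7 8.8
82 83.3 12.2
12.9083
12.9583 [-2.76853339  0.72200642 12.93398949]
```

View pics/side3z.png

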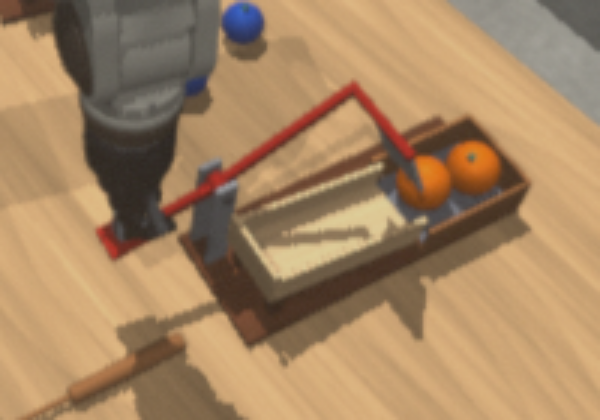

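The stop is reached: force jumped to about 13 N and the arm stopped short of its target. The gate is lifted, the chute is empty, and both clementines are in the tray at crop px (423,183) and (473,167). I'll hold and confirm they're at rest.

Run:
```python
from h import *
def look(i):
    im=env.get_image("side"); t=env.get_image("top")
    cv2.imwrite(f"pics/side{i}.png",im[:,:,::-1]);cv2.imwrite(f"pics/top{i}.png",t[:,:,::-1]); return im.astype(int),t.astype(int)
env.hold(1.0); a,at=look(4); env.hold(.7); b,bt=look(5)
print(env.read_clock(),env.read_force().round(1))
print("diff side",np.abs(a-b)[190:290,330:400].max(),np.abs(at-bt)[110:180,300:345].max(), np.abs(a-b)[20:150,430:].max())
t=bt.astype(np.uint8);s=b.astype(np.uint8)
cv2.imwrite("pics/c5.png",np.vstack([cv2.resize(s[190:280,310:410],None,fx=3,fy=3),cv2.resize(t[110:210,285:385],None,fx=3,fy=3)])[:,:,::-1])
```

```text
14.8583 [-2.9  0.9 12.4]
diff side 11 3 6
```

View pics/c5.png

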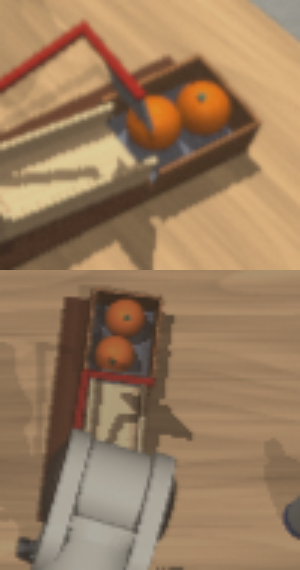

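Both clementines are in the tray beyond the gate, and the frames barely changed over 0.75 s. I'll wait a little longer, check again, then release slowly.

Run:
```python
from h import *
b=cv2.imread("pics/side5.png")[:,:,::-1].astype(int)
env.hold(1.0); a=env.get_image("side").astype(int)
d=np.abs(a-b)[190:290,330:400].max(2); print("diff",d.max(),(d>8).sum(),env.read_clock())
x,y=499.3,-148.5
for s,t in(((310+153/3,190+122/3),(285+115/3,110+82/3)),((310+203/3,190+107/3),(285+126/3,110+47/3))):
    X,e=tri([ray("side",s),ray("top",t)]); yw=-.1317;c,q=np.cos(yw),np.sin(yw); v=X[:2]-[697.5,-234]; print(X.round(0),"local",round(c*v[0]+q*v[1]),round(-q*v[0]+c*v[1]),np.round(e,1))
if (d>20).sum()==0:
    env.movel([x,y,140],rate=50); print(env.read_force().round(1))
    env.movel([x,y,230],rate=150); env.movel([x-140,y+20,300],rate=200)
    env.hold(1.0)
    for n in("side","top","wrist"): cv2.imwrite(f"pics/{n}6.png",env.get_image(n)[:,:,::-1])
    print(env.read_clock(),env.read_force().round(1))
```

```text
diff 12 8 15.9083
[ 816. -244.   39.] local 118 6 [0.4 0.4]
[ 868. -261.   42.] local 172 -4 [1. 1.]
[-0.3  0.4  0.4]
20.0583 [0.1 0.4 0.5]
```

View pics/side6.png

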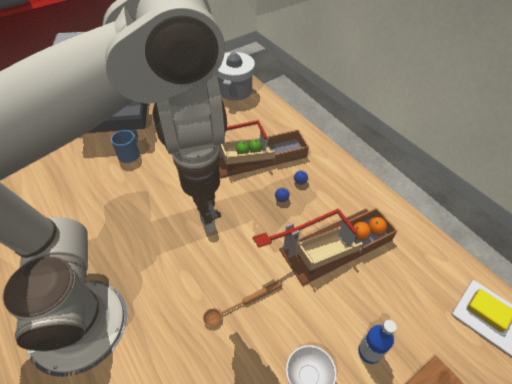

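View pics/top6.png

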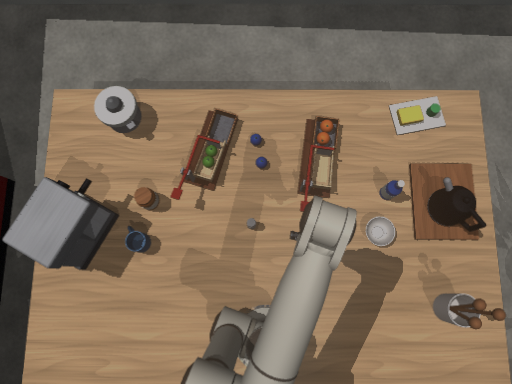

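The paddle is back at (262,240) and the lever corner at about (338,211), as at the start. Both clementines are in the tray at (362,230) and (378,225), and the limes and the bystanders I can see are in place. I'll do one numeric check, then hand in.

Run:
```python
from h import *
a=cv2.imread("pics/side0.png")[:,:,::-1].copy();b=cv2.imread("pics/side6.png")[:,:,::-1].copy()
A,B=[red(i[190:290,240:400]) for i in(a,b)];print("red px",A.sum(),B.sum(),"differing",(A!=B).sum())
env.close_job();print(env.read_clock())
```

```text
red px 436 444 differing 26
the job is handed in; nothing more can be done
the job is handed in; nothing more can be done
```

Both clementines are in the tray at the foot of their dispenser, the paddle is back up and the gate is shut. I handed the job in about 20 s into the 35 s allowed.

- **Press:** I pressed the red paddle with closed fingertips until it sat on its stop. The force rose from about 4 N to about 13 N there. I held it for about 3 s while both clementines rolled out and came to rest.
- **Fruit position:** with the paddle still down, both clementines measured inside the tray, at local x ≈ 118 and 172 mm and z ≈ 40 mm.
- **Release:** I let the paddle up slowly and backed away. The lever's outline in the side view matched the start except for 26 of about 440 pixels, and the force read near zero.
- **Everything else:** the limes, their lever and the bystanders looked unmoved in the last pictures. The lime dispenser's paddle end and the shaker could be seen only in the top view there, because the arm hid them from the side.

**Readings that disagreed:**
- The closed fingertips seemed to end well behind the nominal tool point (20–30 mm). I found the stop by force and camera instead of by the expected height.
- The three cameras disagreed on the paddle's position by up to about 8 mm, so I used the wrist and top views.

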